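# Load the coin box and hold its sprung lid shut past the click

## Task

Pick up the scoop by its blue handle and tip its three tokens into the blue-lined well of the black coin box, then stand the empty scoop back on the shelf clear of the box. Then push the orange thumb block so that the sprung lid slides past its click and fully closes, and finish while still holding it there: the lid springs open if let go, so the program ends with the robot pushing on it. Leave everything else on the shelf where it is.

Things in the scene. Friction and masses are not known exactly. Their poses are not given: they have to be found in the camera images.
- coinbox: black plastic coin storage box, fixed, 185 mm long (x), 110 mm wide (y). Origin: centre of its underside. x points along the lid's closing direction, roughly away from the robot. Its -x part (x -92 to 12 mm) is a solid spring housing 45 mm high, its +x part the open blue-lined well. Aluminium rails on both long sides (y +-49 to 55 mm) and the end wall beyond the well are 55 mm high
- well (a point): centre of the well's floor, 5 mm above the shelf; axes as the box's. The well is 75 mm (x) by 100 mm (y) inside; the rail tops beside it are 50 mm above this point. With the lid open all of it is uncovered
- lid (a joint): travel (m) of the smoky clear sliding lid along the box's +x: 0 = open, kept there by its spring; 0.078 = fully closed at its stop. Spring force about 4 N at 0, 10 N at the end; between 0.050 and 0.060 the pawl adds about 3.5 N (11.5 N in all); past its click at 0.060 the push drops, to about 5 N at 0.066, and is 10 N again from 0.070 to the stop. The pawl does not latch: let go, the lid slides open
- lid_push (a point): centre of the orange thumb block standing on the lid, axes as the box's. Block: 14 mm thick (x), 40 mm wide (y), 34 mm high (17 mm below to 17 mm above this point); it travels with the lid. Round its foot is the lid's flat top, 51 mm above the shelf, reaching 14 mm behind the block's -x face; behind that, 6 mm lower, 20 mm of housing
- scoop_grip (a point): centre of the scoop's blue upright handle, a slab 56 mm long (x), 14 mm thick (y), 38 mm high, 18 to 56 mm above the shelf when standing (this point 37 mm). x points level towards the spout, z up. The aluminium scoop weighs 140 g; 33 mm ahead of this point begins its tray, 58 mm wide, walls 19 mm high, open in front
- scoop_spout (a point): middle of the open front edge (spout) of the scoop's tray, on its 3 mm floor: 99 mm ahead of and 34 mm below scoop_grip; same axes. Tray and tokens are polished (friction about 0.3): tokens stay put when carried level and calmly, and slide out forwards when the spout is tipped down 30 degrees or more (45 to 55 for sure)
- token_gold_mid (a point): centre of the chunky gold-coloured token, a disc 24 mm across and 8 mm thick, 20 to 42 g, lying flat in the scoop's tray at the start; its z is the disc's axis
- token_silver_mid (a point): centre of the chunky silver-coloured token, a disc 24 mm across and 8 mm thick, 20 to 42 g, lying flat in the scoop's tray at the start; its z is the disc's axis
- token_copper_mid (a point): centre of the chunky copper-coloured token, a disc 24 mm across and 8 mm thick, 20 to 42 g, lying flat in the scoop's tray at the start; its z is the disc's axis
- pawl_nose (a point): nose of the small red click pawl on the box's -y rail, 40 mm long, up to 67 mm above the shelf; lifts about 4 mm over a ridge on the lid as that nears closing, then drops behind it; not to be handled
- scoop: the scoop as a whole; origin on its underside below the back wall of the tray, x towards the spout; 66 mm from here to the spout, 64 mm back to the end of the foot and handle
- dish: bystander, to be left alone: blue ceramic coin dish, shallow round bowl 110 mm across and 30 mm high. Origin: centre of its underside
- medal: bystander, to be left alone: gold-toned medal in a clear round capsule lying flat, 62 mm across, 9 mm high. Origin: centre of its underside
- easel: bystander, to be left alone: empty clear acrylic easel stand, foot 60 x 70 mm, 86 mm high. Origin: centre of its underside
- caliper: bystander, to be left alone: brushed steel coin caliper lying flat, 150 mm long along its x, jaws reaching 37 mm to its -y, 10 mm high (screw 16 mm out to +y). Origin: centre of its underside
- loupe: bystander, to be left alone: black round loupe, 38 mm across, 28 mm high. Origin: centre of its underside
- cointube: bystander, to be left alone: clear upright tube of coins with a white cap, 38 mm across, 80 mm high. Origin: centre of its underside
Not all that is in view belongs to the job. Of the things that look like the coinbox, the smaller one is meant.

How it is judged:
By the outcome, as a careful person would: the job done as asked, in the order asked, and still so for the second after the job is handed in, while the arm keeps its last pose, push and grip.
It also fails if it takes over 67 s, if anything falls off the work surface, if the arm or the gripper's body presses on something with over 40 N, if the wrist force passes 120 N, or if a joint passes its speed limit or range.

## Robot

A 6-joint arm with a two-finger parallel gripper is mounted at the origin on the work surface. World frame = base frame: x ahead of the robot, y to its left, z up, the work surface at z = 0. Lengths are in mm, angles in rad, forces in N, time in s.
With the tool pointing down it reaches from about 350 to 975 mm from the base axis. Payload 7.1 kg.
Tool frame: the origin (TCP) lies between the finger pads; the fingertips stand 8 mm ahead of it and the grasp point (between the pads) lies 11 mm behind it (ctrl.tips_ahead is the distance from the TCP to the fingertips, in mm); y points along the fingers, z is the direction in which the jaws open and shut, and the axes are right-handed (so a half turn about y gives the same grasp; the last joint's range is limited). The gripper opens to 88 mm and grips with 3 to 60 N. Pads are 20 mm wide; open, the fingers measure 115 mm over their backs; the gripper's body (75 mm by 178 mm) begins 61 mm behind the grasp point.
Start: joints at [-0.019, 0.423, 1.63, -0, 1.089, -0.019], TCP at [624.984, 0.026, 230.675] pointing down, gripper open.
Joint ranges: [-3, 3], [-0.9, 2.11], [0.09, 2.58], [-1.31, 4.45], [0.11, 2.69], [-2.54, 2.54]. Speed limits (rad/s): [2.39, 2.39, 3.01, 3.14, 3.14, 3.14].

## Interface

Orientations are given as a rotation vector (axis times angle).
In Python, from workcell import ctrl gives the robot as it stands.
- The arm moves only by the shell command python3 -m creep 'ROWS'. ROWS is JSON, a list of rows, each an object of numbers: "tx", "ty", "tz": the shift along the world's x, y, z in mm; "rx", "ry", "rz": the turn, a rotation vector about the world's x, y, z in rad; "fingers": the closure in counts, from 0 (fully open) to 255 (shut). A call has 1 to 10 rows; each row is the pose to reach, as a shift and turn from the pose commanded when the call began; what a row does not reach only later rows make up. A row lasts 1/8 s, in which the tool goes at most 62.5 mm and 10.7 degrees, less where a joint would pass 70% of its speed; a pose out of reach is approached as far as the arm can. A call with a gripper value outside its range is refused whole. The fingers move at their own pace and stop on an object; the grip force is fixed at half the most. Time passes only in rows, so rows that repeat a pose let the fingers close. It gives the time, the measured TCP pose, the force and the opening at its end, in the units of the state.
- ctrl.get_obs(): the state, without advancing time (a new reading comes with each control period).
- ctrl.get_image(name): name is "scene" or "side" or "wrist"; returns a dict with "pixels" (420x560x3 uint8, blue, green, red), "intrinsics" (3x3 intrinsics, pixels), "rvec" (rotation vector, rad) and "tvec" (3), from world to camera coordinates, as OpenCV has them. Camera axes: x right, y down, z forward; pixel columns grow to the right and rows downward; lengths in mm; the calibration is good to about 2 mm. The wrist camera is an equidistant fisheye: a pixel r from the principal point sees the ray r / f radians off the axis. A picture is of the moment at which its call begins. There is no depth.
- ctrl.close_job(): hands the job in, once; it reports no verdict.
The state is a dict: "t": time; "qpos": joint angles; "qvel": joint speeds; "joint_torque": joint torques, N m; "ee_pos": TCP position; "orientation": TCP orientation; "ft_force": force on the tool from outside, world axes, zero at the start; "moment": the same for the moment, N m; "width": finger opening in mm.
Only numpy, scipy, OpenCV 4.12 (cv2) and the standard library are available. Lean on these libraries where they do the work, as an engineer would, in place of code of your own. Each camera call takes 0.05 s, during which the arm holds its last target.

## Working session

There is one attempt and no reset: what is moved stays moved. The work goes in short steps, Python scripts to look and compute and a shell command to move; the robot and the scene stay as the last step left them, time stands still between calls to the robot, and variables do not carry over. Pictures are saved under pics/ and viewed, and the job is handed in when it is done.

```bash
ls; mkdir -p pics; python3 - <<'E'
from workcell import ctrl
import cv2
print(ctrl.get_obs())
for n in ["scene","side","wrist"]:
    d=ctrl.get_image(n); cv2.imwrite(f"pics/{n}0.png",d["pixels"]); print(n,d["intrinsics"],d["rvec"],d["tvec"])
E
```

```text
pics
{'t': 0.0, 'qpos': array([-1.89940718e-02,  4.23857940e-01,  1.63068370e+00,  2.20447807e-06,
        1.08862128e+00, -1.90593465e-02]), 'qvel': array([5.24867174e-04, 2.59354770e-03, 8.46124822e-05, 9.33128587e-04,
       1.44674102e-03, 1.48598916e-03]), 'joint_torque': array([ 1.28069914e-03, -5.44622147e+01, -2.73670936e+01,  6.42951974e-02,
        2.27214623e-02, -1.51321510e-04]), 'ee_pos': array([6.24448635e+02, 4.04873971e-02, 2.29893499e+02]), 'orientation': array([-1.21036252,  1.21032331, -1.20838614]), 'ft_force': array([ 0.20554326, -0.13228517,  0.25268382]), 'moment': array([-0.00528789, -0.04498833, -0.03267542]), 'width': 87.9294297121256}
scene [[439.03028043   0.         275.13069638]
 [  0.         439.03028043 207.38658375]
 [  0.           0.           1.        ]] [ 1.51141699  2.32545013 -0.6417474 ] [ 225.00955811 -326.42735101 1623.04605937]
side [[442.04600698   0.         279.68630632]
 [  0.         442.04600698 207.84151975]
 [  0.           0.           1.        ]] [ 0.51914484 -2.66064628  1.20940828] [ 432.27865259  191.67677435 1004.09423541]
wrist [[325.1922621    0.         280.92349773]
 [  0.         325.1922621  210.77275233]
 [  0.           0.           1.        ]] [-2.83949663e+00 -2.83752247e-03  1.34470817e-03] [-624.74407473  -37.61724875  391.35069548]
```

View pics/scene0.png

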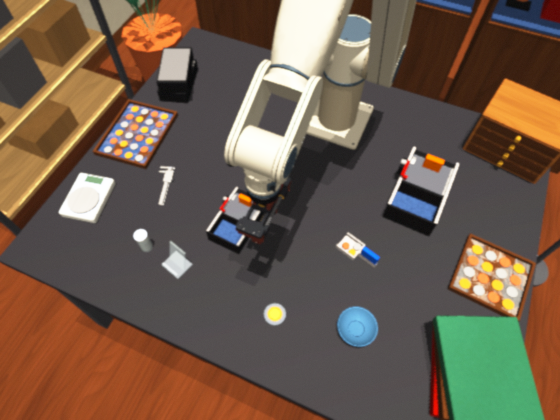

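View pics/side0.png

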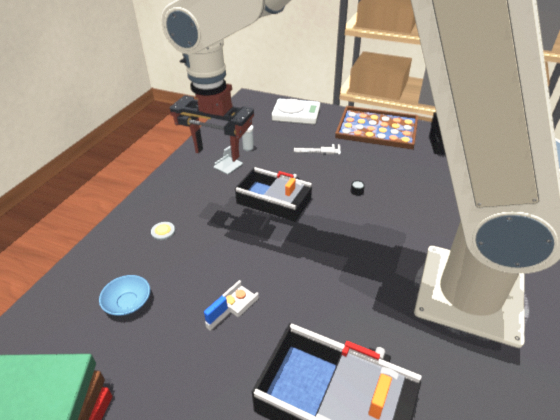

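View pics/wrist0.png

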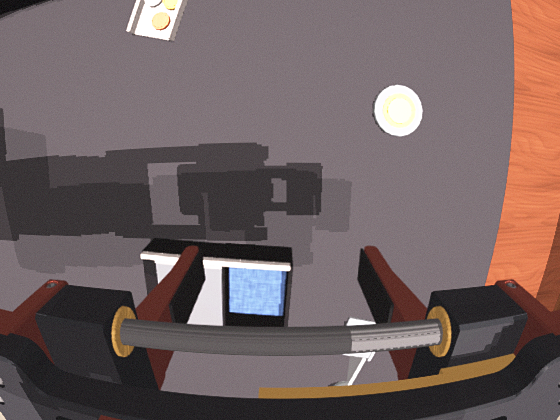

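Candidates in scene view: the box at (235,218) against the larger one at (422,190); one scoop at (358,248). Next I'll check sizes and zoom in.

```bash
cat > h.py <<'E'
from workcell import ctrl
import cv2, numpy as np
from scipy.spatial.transform import Rotation as Rn
def grab(n):
    return ctrl.get_image(n)
def ray(d,uv):
    K=d["intrinsics"];R=Rn.from_rotvec(np.ravel(d["rvec"])).as_matrix();t=np.ravel(d["tvec"])
    x=np.array([(uv[0]-K[0,2])/K[0,0],(uv[1]-K[1,2])/K[1,1]])
    if d.get("fish"):
        r=np.hypot(*x); v=np.array([*(x/r*np.sin(r)),np.cos(r)])
    else: v=np.array([*x,1.])
    return -R.T@t, R.T@v
def onz(d,uv,z):
    c,v=ray(d,uv); return c+v*(z-c[2])/v[2]
def proj(d,P):
    P=np.atleast_2d(P).astype(float);K=d["intrinsics"]
    R=Rn.from_rotvec(np.ravel(d["rvec"])).as_matrix();X=P@R.T+np.ravel(d["tvec"])
    if d.get("fish"):
        rr=np.hypot(X[:,0],X[:,1]);th=np.arctan2(rr,X[:,2]);n=X[:,:2]/rr[:,None]*th[:,None]
    else: n=X[:,:2]/X[:,2:]
    return n*[K[0,0],K[1,1]]+[K[0,2],K[1,2]]
def tri(obs):
    A=np.zeros((3,3));b=np.zeros(3)
    for d,uv in obs:
        c,v=ray(d,uv);v=v/np.linalg.norm(v);M=np.eye(3)-np.outer(v,v);A+=M;b+=M@c
    return np.linalg.solve(A,b)
def crop(d,x0,y0,w,h,s,name):
    im=d["pixels"][y0:y0+h,x0:x0+w]
    cv2.imwrite(name,cv2.resize(im,None,fx=s,fy=s,interpolation=cv2.INTER_CUBIC))
import pickle,os
def cap(tag,names=("scene","side","wrist")):
    D={}
    for n in names:
        d=grab(n);d["fish"]=(n=="wrist");D[n]=d
    pickle.dump(D,open(f"{tag}.pkl","wb"));return D
def load(tag): return pickle.load(open(f"{tag}.pkl","rb"))
E
python3 - <<'E'
from h import *
D=cap("a")
crop(D["scene"],190,170,100,90,8,"pics/s1.png")
crop(D["side"],220,150,110,80,7,"pics/s2.png")
crop(D["scene"],320,220,80,60,10,"pics/s3.png")
crop(D["side"],190,270,80,60,10,"pics/s4.png")
for n,uvs in {"scene":[(209,233),(236,247),(274,208),(222,189),(388,215),(460,170)],"side":[(238,193),(298,216),(340,385)]}.items():
    for uv in uvs: print(n,uv,onz(D[n],uv,50).round())
E
```

```text
scene (209, 233) [ 630. -185.   50.]
scene (236, 247) [639. -90.  50.]
scene (274, 208) [471. -42.  50.]
scene (222, 189) [ 474. -222.   50.]
scene (388, 215) [350. 290.  50.]
scene (460, 170) [ 89. 458.  50.]
side (238, 193) [620. -74.  50.]
side (298, 216) [435. -46.  50.]
side (340, 385) [206. 349.  50.]
```

View pics/s1.png

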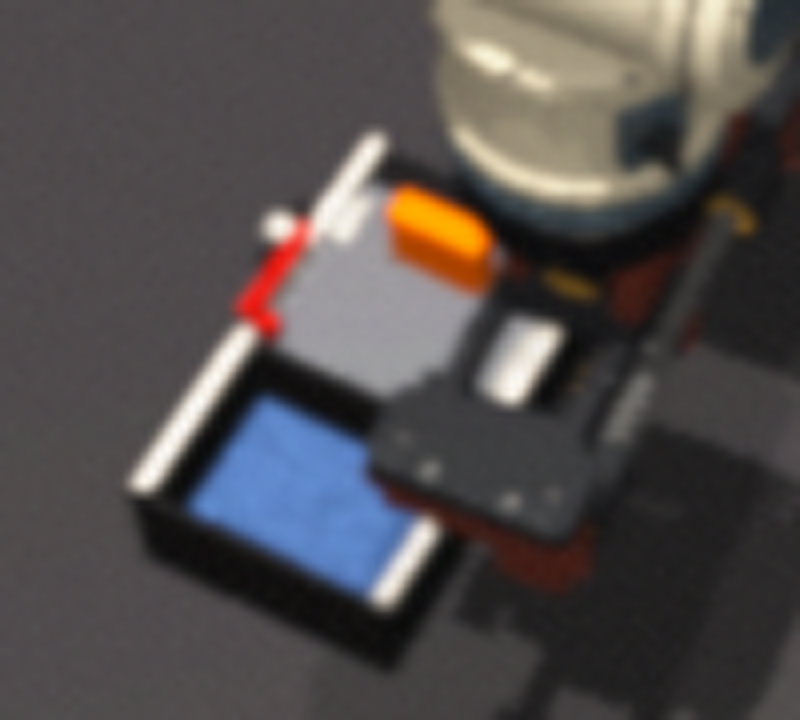

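View pics/s2.png

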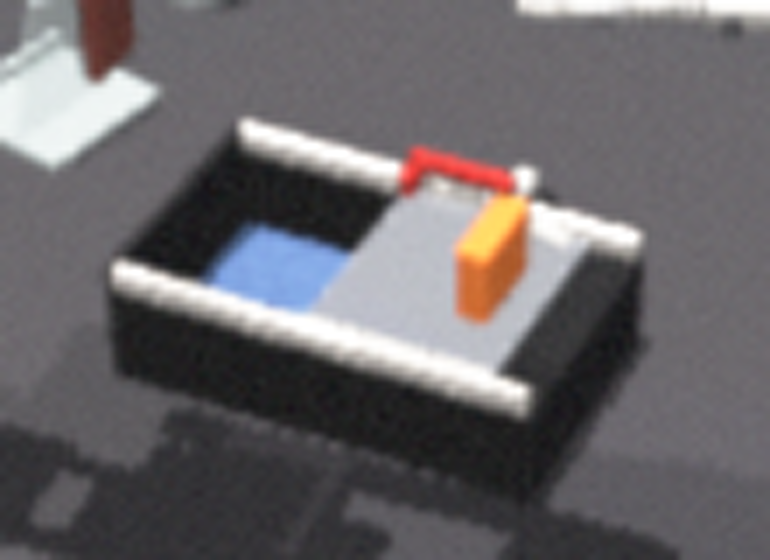

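View pics/s3.png

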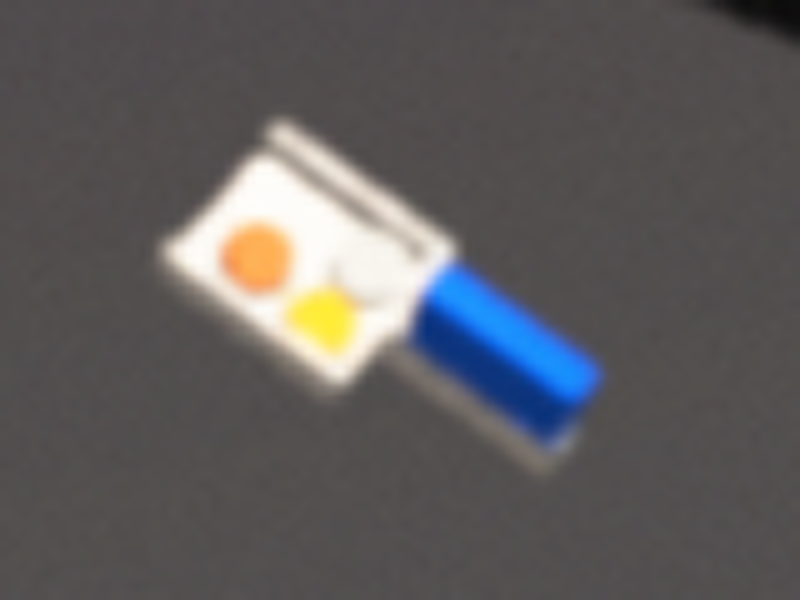

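View pics/s4.png

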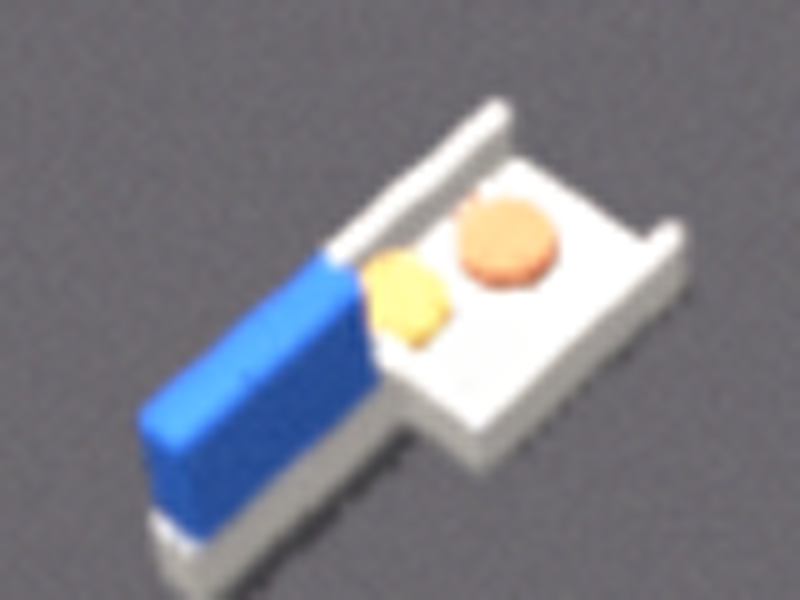

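```bash
cat > fit.py <<'E'
from h import *
from scipy.optimize import least_squares
def fit(D,obs,p0):
    def res(p):
        R=Rn.from_euler("z",p[2]).as_matrix();o=[]
        for n,P,uv in obs: o+=list(proj(D[n],R@np.array(P,float)+[p[0],p[1],0])[0]-uv)
        return np.array(o)
    s=least_squares(res,p0,x_scale=[10,10,.1],loss="soft_l1");return s.x,res(s.x).reshape(-1,2)
E
python3 - <<'E'
from fit import *
D=load("a")
S=lambda x,y:(190+x/8,170+y/8)
T=lambda x,y:(220+x/7,150+y/7)
obs=[("scene",(92,-52,55),S(140,488)),("scene",(92,52,55),S(385,605)),("scene",(-92,-52,55),S(377,135)),
("side",(92,52,55),T(115,270)),("side",(-92,52,55),T(528,398)),("side",(92,-52,55),T(245,125)),("side",(-92,-52,55),T(640,238)),
("side",(-58,20,85),T(487,262)),("side",(-58,-20,85),T(525,205)),("side",(-44,20,85),T(460,250)),
("scene",(-44,-20,85),S(388,215)),("scene",(-58,-20,85),S(400,188))]
p,r=fit(D,obs,[560,-130,-.2]);print("box",p,np.degrees(p[2]));print(r.round(1).tolist())
S=lambda x,y:(320+x/10,220+y/10)
T=lambda x,y:(190+x/10,270+y/10)
obs=[("side",(-28,7,56-0),T(150,418)),("side",(28,7,56),T(325,252)),("side",(28,-7,56),T(362,285)),("side",(-28,-7,56),T(205,440)),
("side",(28,-7,18),T(378,380)),("side",(-28,-7,18),T(205,542)),
("scene",(28,-7,56),S(460,265)),("scene",(-28,-7,56),S(605,375)),
("scene",(28,7,18),S(412,335)),("scene",(-28,7,18),S(548,447)),
("side",(99,29,19),T(505,103)),("side",(99,-29,19),T(682,225)),("side",(33,-29,19),T(485,430)),("scene",(33,-29,19),S(455,245)),("scene",(99,-29,19),S(280,125)),("side",(99,29,3),T(520,155))]
for y in [-2.5,.5]:
  p,r=fit(D,obs,[530,230,y]);print("scoop",p,np.degrees(p[2]));print(r.round(1).tolist())
  c,s=np.cos(p[2]),np.sin(p[2])
  print(p[:2]+99*np.array([c,s]))
for n,uv,z in [("scene",(358,328),15),("scene",(275,315),5),("scene",(178,262),5),("scene",(143,240),40),("scene",(166,185),5),("side",(125,298),15),("side",(162,231),5),("side",(358,188),14)]: print(n,uv,onz(D[n],uv,z).round())
E
```

```text
box [ 5.40044043e+02 -1.31804164e+02 -5.82384013e-02] -3.3368145973679177
[[0.2, 0.3], [-0.3, 0.0], [1.0, -0.9], [-1.4, -0.7], [0.7, -0.6], [-2.0, -0.1], [0.1, 0.0], [-0.1, -0.5], [0.7, -0.7], [-1.0, -0.1], [0.2, -0.8], [1.0, -0.8]]
scoop [495.44769256 280.53696326  -1.88099059] -107.77282214336758
[[-1.8, -0.4], [0.3, -0.7], [1.3, -0.6], [-2.6, 1.0], [1.3, 0.8], [-0.4, 1.7], [-1.2, -1.8], [0.0, -1.2], [-1.4, -0.1], [0.3, 0.2], [-0.6, 0.2], [0.5, 0.9], [-0.5, -0.5], [0.0, -0.3], [0.1, -1.0], [-1.6, -0.5]]
[465.22857273 186.26180854]
scoop [495.44769214 280.53696339  -1.88099058] -107.77282140810777
[[-1.8, -0.4], [0.3, -0.7], [1.3, -0.6], [-2.6, 1.0], [1.3, 0.8], [-0.4, 1.7], [-1.2, -1.8], [0.0, -1.2], [-1.4, -0.1], [0.3, 0.2], [-0.6, 0.2], [0.5, 0.9], [-0.5, -0.5], [0.0, -0.3], [0.1, -1.0], [-1.6, -0.5]]
[465.22857353 186.26180828]
scene (358, 328) [709. 318.  15.]
scene (275, 315) [766.  93.   5.]
scene (178, 262) [ 736. -239.    5.]
scene (143, 240) [ 728. -358.   40.]
scene (166, 185) [ 511. -418.    5.]
side (125, 298) [711. 315.  15.]
side (162, 231) [764.  93.   5.]
side (358, 188) [ 331. -260.   14.]
```

```bash
python3 - <<'E'
from h import *
o=ctrl.get_obs();print(Rn.from_rotvec(o["orientation"]).as_matrix().round(3),ctrl.tips_ahead, o["t"])
E
```

```text
[[-0.    -0.001  1.   ]
 [-1.     0.    -0.   ]
 [-0.    -1.    -0.001]] 8.0 0.3
```

```bash
python3 -m creep '[{"tx":-26,"ty":56,"tz":0,"rz":-0.06},{"tx":-52,"ty":112,"tz":0,"rz":-0.12},{"tx":-78,"ty":168,"tz":0,"rz":-0.18},{"tx":-104,"ty":224,"tz":0,"rz":-0.25},{"tx":-129,"ty":280,"tz":-10,"rz":-0.31},{"tx":-129,"ty":280,"tz":-30,"rz":-0.31},{"tx":-129,"ty":280,"tz":-30,"rz":-0.31}]'
python3 - <<'E'
from h import *
D=cap("b")
cv2.imwrite("pics/w1.png",D["wrist"]["pixels"])
crop(D["scene"],190,170,100,90,8,"pics/s5.png")
P=[(495.4,280.5,56),(465.2,186.3,3)]
print(proj(D["wrist"],P),ctrl.get_obs()["ee_pos"])
E
```

```text
[[161.88766278 -53.81809204]
 [149.35732939  34.87011459]] [6.24937332e+02 2.63234028e-02 2.30593840e+02]schema error: expected keys tx, ty, tz, rx, ry, rz, fingers
```

View pics/w1.png

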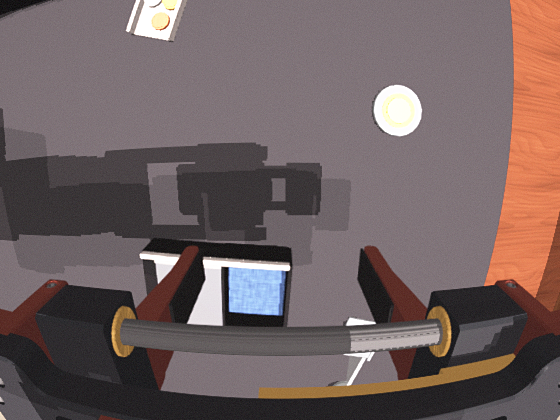

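View pics/s5.png

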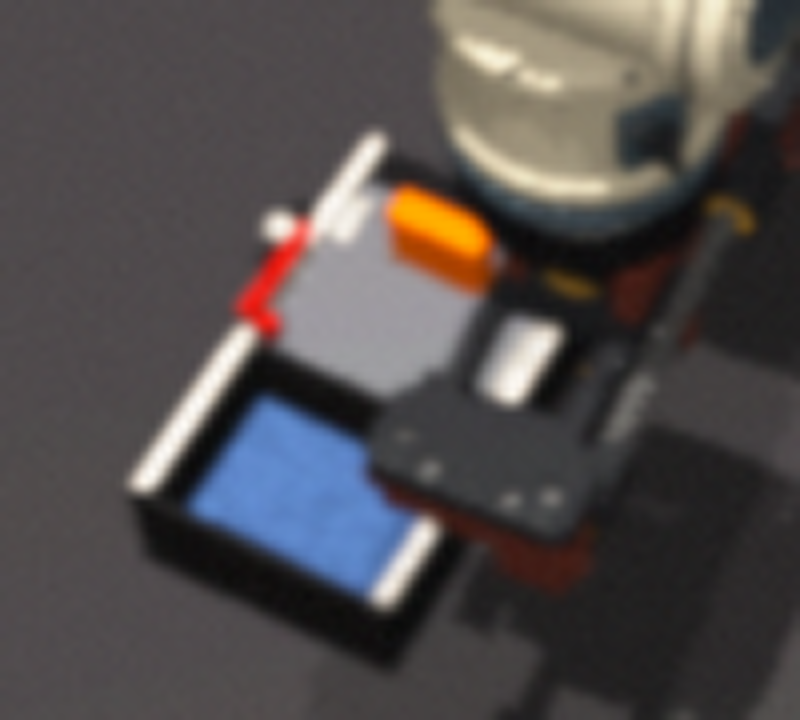

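```bash
python3 -m creep '[{"tx":-26,"ty":56,"tz":0,"rx":0,"ry":0,"rz":-0.06,"fingers":0},{"tx":-52,"ty":112,"tz":0,"rx":0,"ry":0,"rz":-0.12,"fingers":0},{"tx":-78,"ty":168,"tz":0,"rx":0,"ry":0,"rz":-0.18,"fingers":0},{"tx":-104,"ty":224,"tz":0,"rx":0,"ry":0,"rz":-0.25,"fingers":0},{"tx":-129,"ty":280,"tz":-10,"rx":0,"ry":0,"rz":-0.31,"fingers":0},{"tx":-129,"ty":280,"tz":-40,"rx":0,"ry":0,"rz":-0.31,"fingers":0},{"tx":-129,"ty":280,"tz":-40,"rx":0,"ry":0,"rz":-0.31,"fingers":0}]'
python3 - <<'E'
from h import *
D=cap("b")
cv2.imwrite("pics/w2.png",D["wrist"]["pixels"])
crop(D["scene"],190,170,100,90,8,"pics/s6.png")
P=[(495.4,280.5,56),(465.2,186.3,3)]
print(proj(D["wrist"],P),ctrl.get_obs()["ee_pos"])
E
```

```text
t: 1.32
ee_pos: [494.3, 280.0, 189.0]
orientation: [-1.052, 1.434, -1.433]
ft_force: [0.1, -0.2, -0.7]
width: 88.1
[[279.04302061 201.68288587]
 [279.3161379  270.19005741]] [496.78635299 279.72058364 191.58105515]
```

View pics/w2.png

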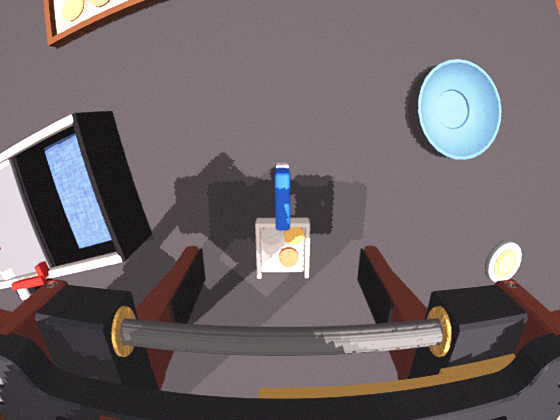

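View pics/s6.png

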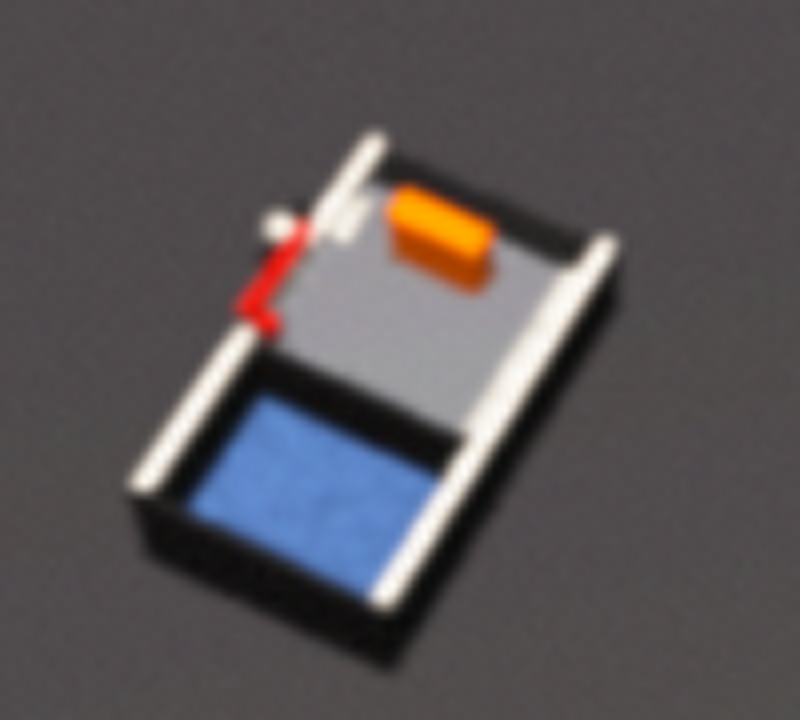

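```bash
python3 - <<'E'
from h import *
D=load("b")
crop(D["wrist"],235,145,100,145,5,"pics/w3.png")
crop(D["wrist"],0,90,160,220,3,"pics/w4.png")
E
```

```text
(no output)
```

View pics/w3.png

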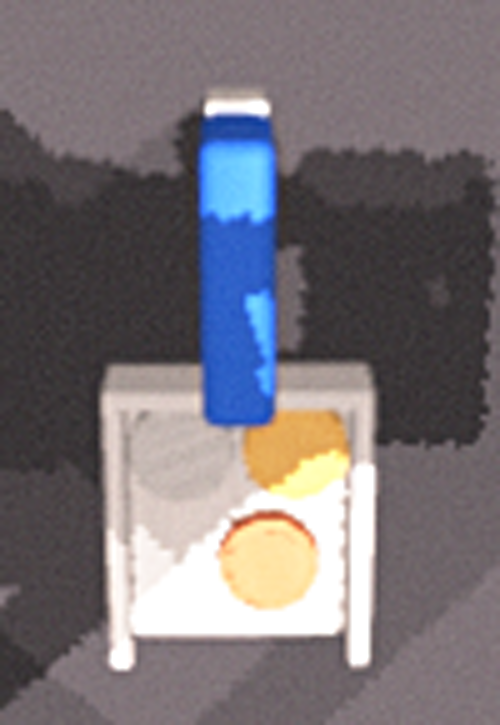

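View pics/w4.png

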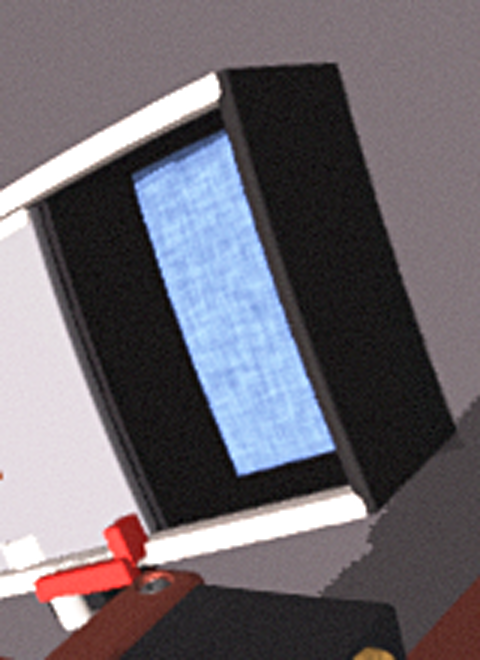

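```bash
python3 - <<'E'
from fit import *
D=load("b")
W=lambda x,y:(235+x/5,145+y/5)
S=lambda x,y:(320+x/10,220+y/10)
T=lambda x,y:(190+x/10,270+y/10)
w=[("wrist",(-28,-7,56),W(202,140)),("wrist",(-28,7,56),W(272,140)),("wrist",(28,-7,56),W(203,423)),("wrist",(28,7,56),W(274,423)),
("wrist",(99,-27.5,19),W(121,670)),("wrist",(99,27.5,19),W(359,667)),("wrist",(33,-29,19),W(103,390)),("wrist",(33,29,19),W(374,390)),("wrist",(99,-26,3),W(133,635)),("wrist",(99,26,3),W(345,635))]
o=[("side",(28,7,56),T(325,252)),("side",(28,-7,56),T(362,285)),("side",(99,29,19),T(505,103)),("side",(99,-29,19),T(682,225)),("side",(33,-29,19),T(485,430)),("scene",(33,-29,19),S(455,245)),("scene",(99,-29,19),S(280,125))]
for ob in (w,w+o):
  p,r=fit(D,ob,[495,280,-1.88]);print(p,np.degrees(p[2]),r.round(1).tolist())
D=load("b")
W=lambda x,y:(x/3,90+y/3)
b=[("wrist",(92,52,55),W(219,85)),("wrist",(92,-52,55),W(362,505)),("wrist",(92,-55,0),W(455,430)),("wrist",(92,55,0),W(338,65)),
("wrist",(87,50,5),W(232,130)),("wrist",(87,-50,5),W(335,450))]
p,r=fit(D,b,[540,-131,-.06]);print(p,np.degrees(p[2]),r.round(1).tolist())
o=ctrl.get_obs();print(o["t"],o["ee_pos"],o["orientation"])
E
```

```text
[498.20324332 278.36627044  -1.87237887] -107.27940713823293 [[-0.7, 0.2], [0.8, 0.1], [-0.2, 1.7], [0.3, 1.6], [-0.4, -1.3], [0.2, -1.0], [-0.2, 0.4], [0.0, -0.0], [-0.7, -0.8], [0.8, -1.1]]
[498.13086226 278.57042586  -1.875091  ] -107.43480062975027 [[-0.8, -0.0], [0.7, -0.1], [-0.4, 1.5], [0.1, 1.4], [-0.7, -1.5], [-0.1, -1.1], [-0.4, 0.1], [-0.2, -0.1], [-1.0, -1.0], [0.4, -1.2], [-0.4, -1.8], [0.6, -1.7], [-1.5, -0.8], [-0.4, -0.2], [-1.3, -1.7], [-1.0, 0.2], [-0.9, -0.5]]
[ 2.37861066e+02  3.58769214e+02 -5.49636639e-02] -3.149185966674925 [[13.7, 17.4], [-1.5, -27.6], [-11.4, -16.5], [-1.4, 17.2], [29.6, 1.4], [22.0, -24.8]]
1.475 [496.78635299 279.72058364 191.58105515] [-1.04464762  1.43409206 -1.43437171]
```

Scoop confirmed: handle at wrist (283,197), and all three tokens are in the tray. The grip point is at (498, 278.5), yaw -107.4°. The box seen at left in the wrist view is the larger decoy. Descending now.

```bash
python3 -m creep '[{"tx":2,"ty":-1.5,"tz":-40,"rx":0,"ry":0,"rz":0.006,"fingers":0},{"tx":2,"ty":-1.5,"tz":-80,"rx":0,"ry":0,"rz":0.006,"fingers":0},{"tx":2,"ty":-1.5,"tz":-120,"rx":0,"ry":0,"rz":0.006,"fingers":0},{"tx":2,"ty":-1.5,"tz":-145,"rx":0,"ry":0,"rz":0.006,"fingers":0},{"tx":2,"ty":-1.5,"tz":-161,"rx":0,"ry":0,"rz":0.006,"fingers":0},{"tx":2,"ty":-1.5,"tz":-161,"rx":0,"ry":0,"rz":0.006,"fingers":0},{"tx":2,"ty":-1.5,"tz":-161,"rx":0,"ry":0,"rz":0.006,"fingers":0}]'
python3 - <<'E'
from h import *
D=cap("c",("side","wrist"))
crop(D["side"],150,230,150,110,5,"pics/c1.png")
E
```

```text
t: 2.35
ee_pos: [499.0, 278.8, 30.9]
orientation: [-1.047, 1.429, -1.43]
ft_force: [-0.2, 0.1, 0.8]
width: 87.6
```

View pics/c1.png

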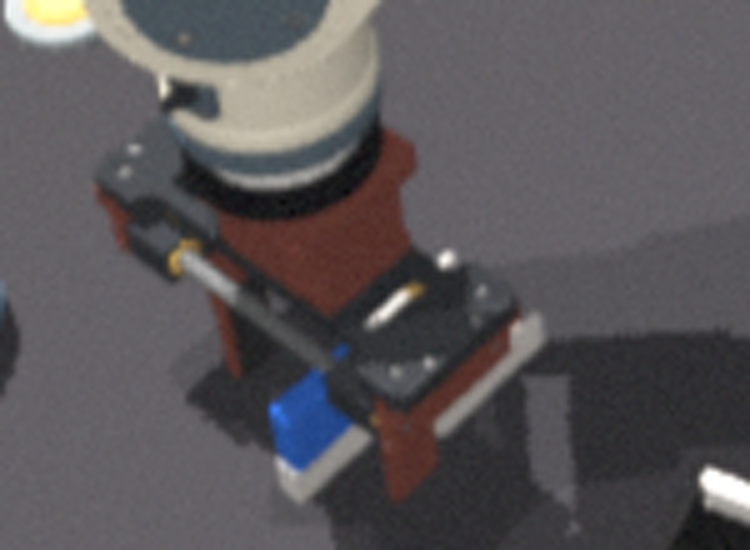

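The fingers straddle the blue handle, seen around (310,420) in the crop. Closing.

```bash
python3 -m creep '[{"tx":0,"ty":0,"tz":0,"rx":0,"ry":0,"rz":0,"fingers":120},{"tx":0,"ty":0,"tz":0,"rx":0,"ry":0,"rz":0,"fingers":190},{"tx":0,"ty":0,"tz":0,"rx":0,"ry":0,"rz":0,"fingers":255},{"tx":0,"ty":0,"tz":0,"rx":0,"ry":0,"rz":0,"fingers":255},{"tx":0,"ty":0,"tz":0,"rx":0,"ry":0,"rz":0,"fingers":255},{"tx":0,"ty":0,"tz":0,"rx":0,"ry":0,"rz":0,"fingers":255}]'
```

```text
t: 3.2
ee_pos: [498.0, 278.5, 29.6]
orientation: [-1.05, 1.43, -1.43]
ft_force: [0.5, -0.7, 0.9]
width: 31.3
```

```bash
python3 -m creep '[{"tx":0,"ty":0,"tz":0,"rx":0,"ry":0,"rz":0,"fingers":255},{"tx":0,"ty":0,"tz":0,"rx":0,"ry":0,"rz":0,"fingers":255},{"tx":0,"ty":0,"tz":0,"rx":0,"ry":0,"rz":0,"fingers":255},{"tx":0,"ty":0,"tz":0,"rx":0,"ry":0,"rz":0,"fingers":255}]'
```

```text
t: 3.7
ee_pos: [498.0, 278.5, 29.7]
orientation: [-1.05, 1.43, -1.43]
ft_force: [0.7, 0.2, 0.6]
width: 13.8
```

```bash
python3 -m creep '[{"tx":0,"ty":0,"tz":5,"rx":0,"ry":0,"rz":0,"fingers":255},{"tx":0,"ty":0,"tz":15,"rx":0,"ry":0,"rz":0,"fingers":255},{"tx":0,"ty":0,"tz":30,"rx":0,"ry":0,"rz":0,"fingers":255},{"tx":0,"ty":0,"tz":50,"rx":0,"ry":0,"rz":0,"fingers":255},{"tx":0,"ty":0,"tz":70,"rx":0,"ry":0,"rz":0,"fingers":255},{"tx":0,"ty":0,"tz":90,"rx":0,"ry":0,"rz":0,"fingers":255},{"tx":0,"ty":0,"tz":110,"rx":0,"ry":0,"rz":0,"fingers":255},{"tx":0,"ty":0,"tz":125,"rx":0,"ry":0,"rz":0,"fingers":255},{"tx":0,"ty":0,"tz":135,"rx":0,"ry":0,"rz":0,"fingers":255},{"tx":0,"ty":0,"tz":140,"rx":0,"ry":0,"rz":0,"fingers":255}]'
python3 - <<'E'
from h import *
D=cap("d")
crop(D["side"],100,130,200,200,3,"pics/d1.png")
crop(D["wrist"],180,150,220,180,3,"pics/d2.png")
E
```

```text
t: 4.95
ee_pos: [498.0, 278.6, 170.3]
orientation: [-1.049, 1.429, -1.429]
ft_force: [-0.1, 0.4, -2.8]
width: 14.1
```

View pics/d1.png

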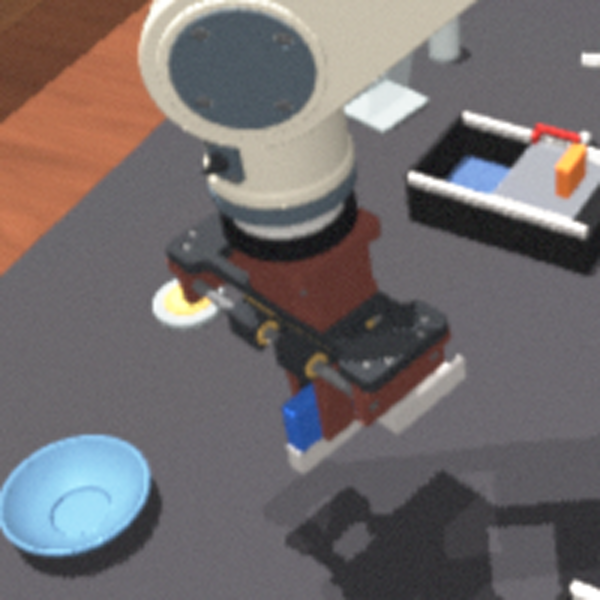

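View pics/d2.png

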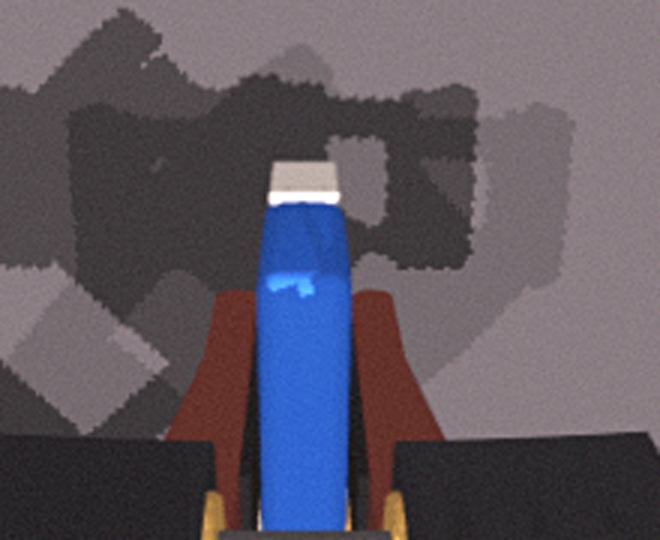

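```bash
python3 -m creep '[{"tx":3,"ty":-8,"tz":0,"rx":0,"ry":0,"rz":0.007,"fingers":255},{"tx":8,"ty":-24,"tz":0,"rx":0,"ry":0,"rz":0.02,"fingers":255},{"tx":16,"ty":-48,"tz":0,"rx":0,"ry":0,"rz":0.04,"fingers":255},{"tx":27,"ty":-80,"tz":0,"rx":0,"ry":0,"rz":0.067,"fingers":255},{"tx":37,"ty":-112,"tz":0,"rx":0,"ry":0,"rz":0.094,"fingers":255},{"tx":48,"ty":-144,"tz":0,"rx":0,"ry":0,"rz":0.12,"fingers":255},{"tx":59,"ty":-176,"tz":0,"rx":0,"ry":0,"rz":0.147,"fingers":255},{"tx":70,"ty":-208,"tz":0,"rx":0,"ry":0,"rz":0.174,"fingers":255},{"tx":80,"ty":-238,"tz":0,"rx":0,"ry":0,"rz":0.2,"fingers":255},{"tx":88,"ty":-262,"tz":0,"rx":0,"ry":0,"rz":0.22,"fingers":255}]'
python3 -m creep '[{"tx":6,"ty":-18,"tz":-5,"rx":0,"ry":0,"rz":0.015,"fingers":255},{"tx":9,"ty":-28,"tz":-15,"rx":0,"ry":0,"rz":0.022,"fingers":255},{"tx":10,"ty":-32,"tz":-30,"rx":0,"ry":0,"rz":0.026,"fingers":255},{"tx":10,"ty":-32,"tz":-45,"rx":0,"ry":0,"rz":0.026,"fingers":255},{"tx":10,"ty":-32,"tz":-55,"rx":0,"ry":0,"rz":0.026,"fingers":255},{"tx":10,"ty":-32,"tz":-60,"rx":0,"ry":0,"rz":0.026,"fingers":255},{"tx":10,"ty":-32,"tz":-60,"rx":0,"ry":0,"rz":0.026,"fingers":255}]'
python3 - <<'E'
from h import *
D=cap("e")
crop(D["side"],130,60,200,180,3,"pics/e1.png")
crop(D["scene"],170,140,200,150,4,"pics/e2.png")
E
```

```text
t: 6.35
ee_pos: [585.9, 14.7, 169.0]
orientation: [-1.169, 1.271, -1.27]
ft_force: [-0.2, -0.7, -2.3]
width: 13.8
t: 7.22
ee_pos: [595.8, -15.1, 109.3]
orientation: [-1.182, 1.252, -1.251]
ft_force: [-0.3, 0.8, -2.7]
width: 13.8
```

View pics/e1.png

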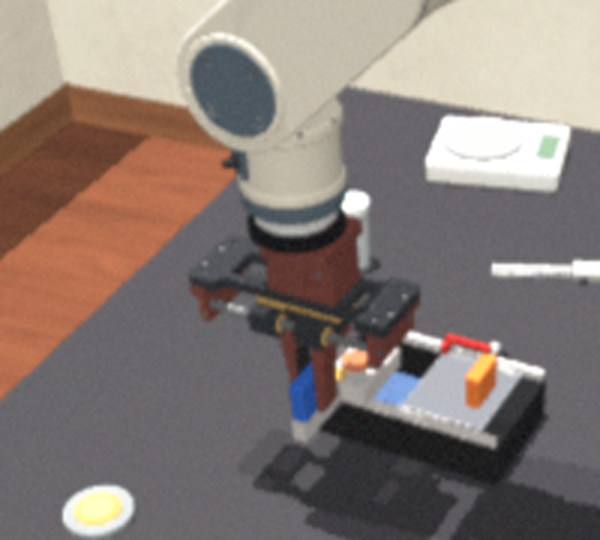

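View pics/e2.png

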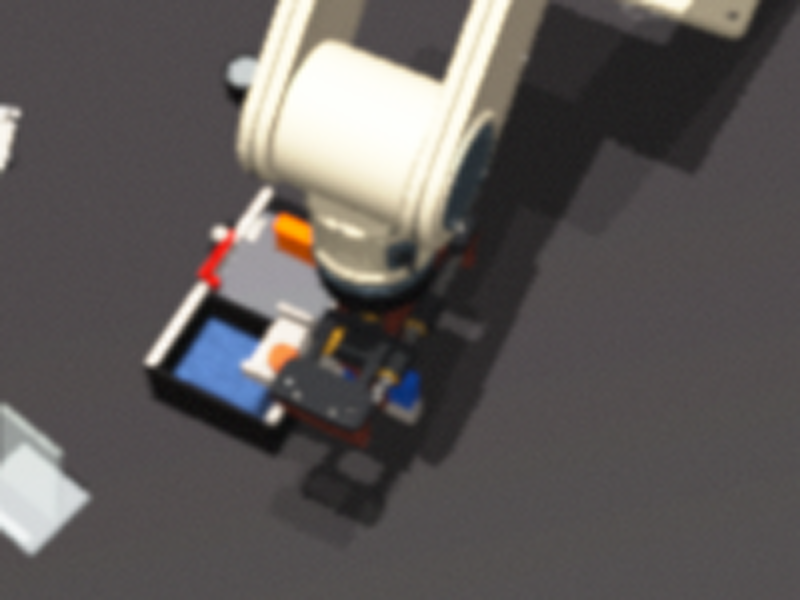

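```bash
python3 -m creep '[{"tx":-0.3,"ty":-4.7,"tz":10.5,"rx":0.14,"ry":-0.008,"rz":0,"fingers":255},{"tx":-0.6,"ty":-11.2,"tz":20.3,"rx":0.278,"ry":-0.016,"rz":0,"fingers":255},{"tx":-1.1,"ty":-19.4,"tz":29,"rx":0.418,"ry":-0.024,"rz":0,"fingers":255},{"tx":-1.7,"ty":-29,"tz":36.4,"rx":0.558,"ry":-0.032,"rz":0,"fingers":255},{"tx":-2.3,"ty":-40.2,"tz":43.4,"rx":0.697,"ry":-0.041,"rz":0,"fingers":255},{"tx":-3,"ty":-52.4,"tz":48.8,"rx":0.836,"ry":-0.049,"rz":0,"fingers":255},{"tx":-3.5,"ty":-60.6,"tz":50.5,"rx":0.923,"ry":-0.054,"rz":0,"fingers":255},{"tx":-3.5,"ty":-60.6,"tz":50.5,"rx":0.923,"ry":-0.054,"rz":0,"fingers":255},{"tx":-3.5,"ty":-60.6,"tz":50.5,"rx":0.923,"ry":-0.054,"rz":0,"fingers":255},{"tx":-3.5,"ty":-60.6,"tz":50.5,"rx":0.923,"ry":-0.054,"rz":0,"fingers":255}]'
python3 - <<'E'
from h import *
print(ctrl.get_obs()["qpos"])
D=cap("f")
crop(D["side"],130,60,200,180,3,"pics/f1.png")
crop(D["scene"],170,140,200,150,4,"pics/f2.png")
E
```

```text
t: 8.62
ee_pos: [592.7, -75.3, 160.9]
orientation: [-0.465, 1.527, -0.552]
ft_force: [-0.4, -0.2, -2.2]
width: 13.9
[-0.51696223  0.71248176  1.63650382  0.81197106  1.39798619 -0.86756286]
```

View pics/f1.png

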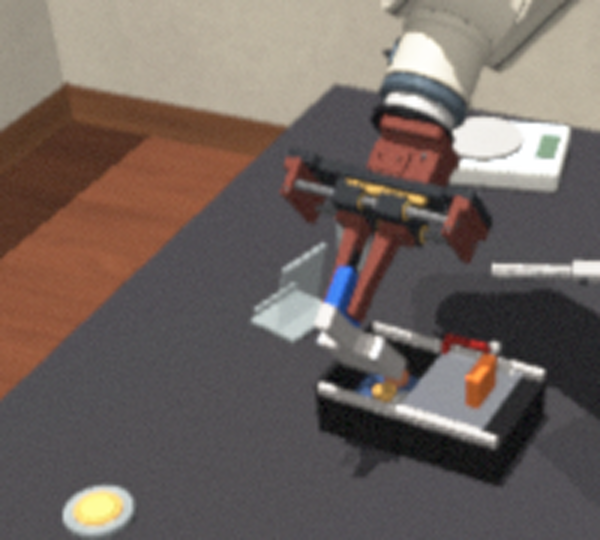

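View pics/f2.png

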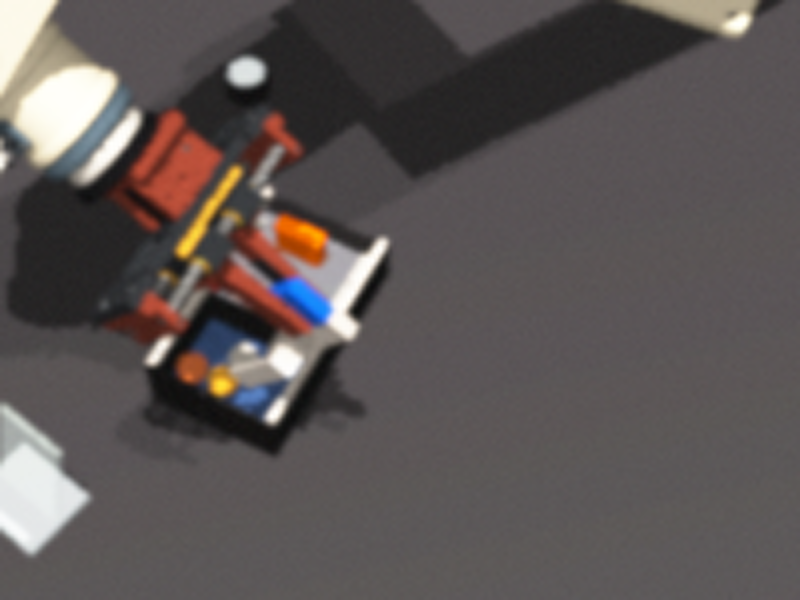

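Copper (192,365) and gold (222,382) are in the well. Silver seems to be at (243,352), but I can't tell if it's in the well or the tray. Looking again before untilting.

```bash
python3 -m creep '[{"tx":0,"ty":0,"tz":8,"rx":0.05,"ry":-0.003,"rz":0,"fingers":255},{"tx":0,"ty":0,"tz":20,"rx":0.05,"ry":-0.003,"rz":0,"fingers":255},{"tx":0,"ty":0,"tz":20,"rx":0.05,"ry":-0.003,"rz":0,"fingers":255},{"tx":0,"ty":0,"tz":20,"rx":0.05,"ry":-0.003,"rz":0,"fingers":255}]'
python3 - <<'E'
from h import *
D=cap("g")
crop(D["scene"],190,190,90,75,8,"pics/g1.png")
crop(D["wrist"],0,0,560,420,1,"pics/g2.png")
E
```

```text
t: 9.28
ee_pos: [592.6, -76.0, 180.4]
orientation: [-0.424, 1.535, -0.513]
ft_force: [-1.4, 0.6, -1.4]
width: 14.0
```

View pics/g1.png

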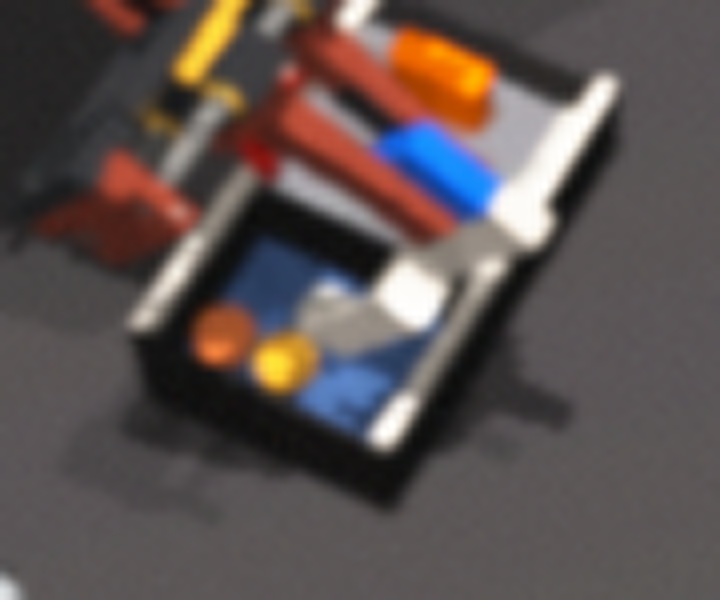

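View pics/g2.png

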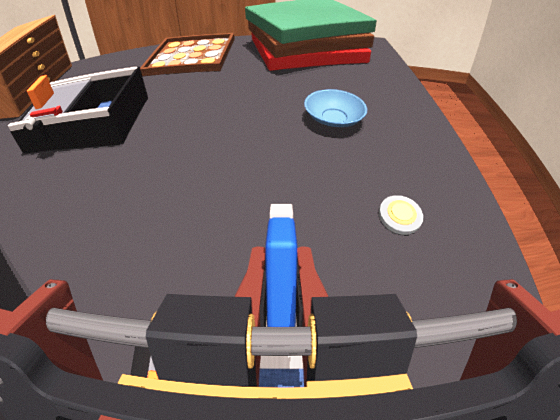

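All three tokens are in the well: silver (231,227) stayed put when the scoop rose, and the wrist load dropped to 1.4 N. Retracting and levelling.

```bash
python3 -m creep '[{"tx":-1,"ty":8,"tz":8,"rx":-0.1,"ry":0.006,"rz":0,"fingers":255},{"tx":-3,"ty":25,"tz":15,"rx":-0.24,"ry":0.014,"rz":0,"fingers":255},{"tx":-6,"ty":50,"tz":15,"rx":-0.38,"ry":0.022,"rz":0,"fingers":255},{"tx":-9,"ty":80,"tz":15,"rx":-0.52,"ry":0.03,"rz":0,"fingers":255},{"tx":-12,"ty":112,"tz":15,"rx":-0.66,"ry":0.038,"rz":0,"fingers":255},{"tx":-16,"ty":144,"tz":15,"rx":-0.8,"ry":0.046,"rz":0,"fingers":255},{"tx":-19,"ty":176,"tz":5,"rx":-0.92,"ry":0.053,"rz":0,"fingers":255},{"tx":-23,"ty":208,"tz":-10,"rx":-0.973,"ry":0.057,"rz":0,"fingers":255},{"tx":-26,"ty":238,"tz":-30,"rx":-0.973,"ry":0.057,"rz":0,"fingers":255},{"tx":-29,"ty":264,"tz":-50,"rx":-0.973,"ry":0.057,"rz":0,"fingers":255}]'
python3 -m creep '[{"tx":-2,"ty":15,"tz":-20,"rx":0,"ry":0,"rz":0,"fingers":255},{"tx":-3,"ty":25,"tz":-40,"rx":0,"ry":0,"rz":0,"fingers":255},{"tx":-3,"ty":27,"tz":-60,"rx":0,"ry":0,"rz":0,"fingers":255},{"tx":-3,"ty":27,"tz":-70,"rx":0,"ry":0,"rz":0,"fingers":255},{"tx":-3,"ty":27,"tz":-70,"rx":0,"ry":0,"rz":0,"fingers":255},{"tx":-3,"ty":27,"tz":-70,"rx":0,"ry":0,"rz":0,"fingers":255},{"tx":-3,"ty":27,"tz":-70,"rx":0,"ry":0,"rz":0,"fingers":255}]'
python3 - <<'E'
from h import *
o=ctrl.get_obs();print(o["ee_pos"],Rn.from_rotvec(o["orientation"]).as_matrix().round(3).tolist())
D=cap("i")
crop(D["scene"],190,180,200,150,4,"pics/i1.png")
crop(D["side"],130,120,200,180,3,"pics/i2.png")
E
```

```text
t: 10.68
ee_pos: [562.9, 189.5, 129.5]
orientation: [-1.182, 1.252, -1.251]
ft_force: [1.0, -0.2, -1.1]
width: 13.6
t: 11.55
ee_pos: [561.1, 214.8, 61.0]
orientation: [-1.18, 1.251, -1.252]
ft_force: [-0.5, 0.2, -2.0]
width: 13.9
[561.10048429 214.82348373  60.97121666] [[-0.058, 0.001, 0.998], [-0.998, 0.0, -0.058], [-0.001, -1.0, 0.001]]
```

View pics/i1.png

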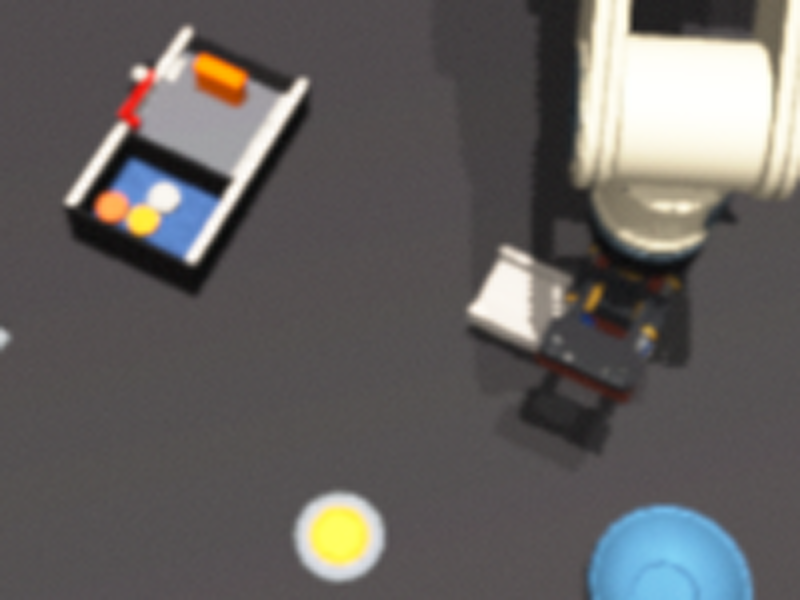

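View pics/i2.png

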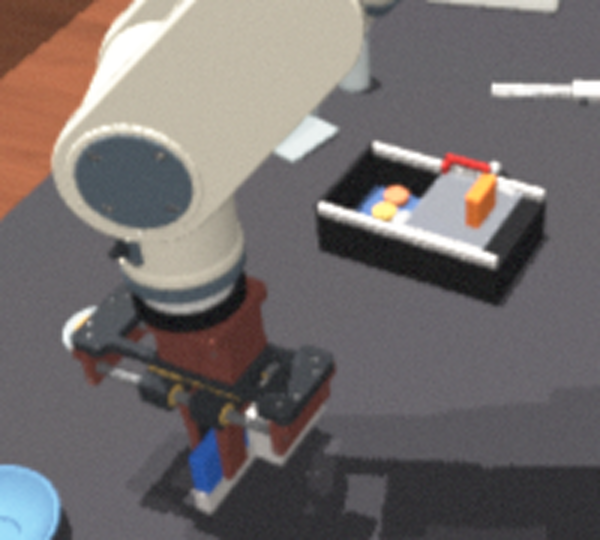

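The three tokens lie in the well at crop (112,207), (143,220) and (162,197), and the tray is empty. Setting the scoop down.

```bash
python3 -m creep '[{"tx":0,"ty":0,"tz":-12,"rx":0,"ry":0,"rz":0,"fingers":255},{"tx":0,"ty":0,"tz":-22,"rx":0,"ry":0,"rz":0,"fingers":255},{"tx":0,"ty":0,"tz":-27,"rx":0,"ry":0,"rz":0,"fingers":255},{"tx":0,"ty":0,"tz":-29,"rx":0,"ry":0,"rz":0,"fingers":255},{"tx":0,"ty":0,"tz":-30,"rx":0,"ry":0,"rz":0,"fingers":255},{"tx":0,"ty":0,"tz":-30,"rx":0,"ry":0,"rz":0,"fingers":255}]'
```

```text
t: 12.45
ee_pos: [560.6, 215.0, 30.3]
orientation: [-1.181, 1.252, -1.252]
ft_force: [-0.4, 0.3, -1.4]
width: 14.1
```

```bash
python3 -m creep '[{"tx":0,"ty":0,"tz":-0.5,"rx":0,"ry":0,"rz":0,"fingers":255},{"tx":0,"ty":0,"tz":-0.5,"rx":0,"ry":0,"rz":0,"fingers":255}]'; python3 -m creep '[{"tx":0,"ty":0,"tz":0,"rx":0,"ry":0,"rz":0,"fingers":200},{"tx":0,"ty":0,"tz":0,"rx":0,"ry":0,"rz":0,"fingers":150},{"tx":0,"ty":0,"tz":0,"rx":0,"ry":0,"rz":0,"fingers":100},{"tx":0,"ty":0,"tz":0,"rx":0,"ry":0,"rz":0,"fingers":100},{"tx":0,"ty":0,"tz":0,"rx":0,"ry":0,"rz":0,"fingers":100},{"tx":0,"ty":0,"tz":0,"rx":0,"ry":0,"rz":0,"fingers":100}]'
```

```text
t: 12.7
ee_pos: [560.6, 215.0, 29.8]
orientation: [-1.181, 1.252, -1.252]
ft_force: [-0.4, 0.8, -1.4]
width: 13.9
t: 13.45
ee_pos: [560.5, 214.9, 29.7]
orientation: [-1.181, 1.252, -1.252]
ft_force: [0.7, -0.3, -0.0]
width: 53.4
```

```bash
python3 -m creep '[{"tx":0,"ty":0,"tz":20,"rx":0,"ry":0,"rz":0,"fingers":100},{"tx":0,"ty":0,"tz":60,"rx":0,"ry":0,"rz":0,"fingers":100},{"tx":0,"ty":0,"tz":110,"rx":0,"ry":0,"rz":0,"fingers":100},{"tx":-5,"ty":-15,"tz":150,"rx":0,"ry":0,"rz":0.08,"fingers":100},{"tx":-15,"ty":-45,"tz":170,"rx":0,"ry":0,"rz":0.2,"fingers":255},{"tx":-30,"ty":-90,"tz":170,"rx":0,"ry":0,"rz":0.36,"fingers":255},{"tx":-45,"ty":-135,"tz":170,"rx":0,"ry":0,"rz":0.52,"fingers":255},{"tx":-60,"ty":-180,"tz":170,"rx":0,"ry":0,"rz":0.68,"fingers":255},{"tx":-75,"ty":-225,"tz":170,"rx":0,"ry":0,"rz":0.84,"fingers":255},{"tx":-90,"ty":-270,"tz":170,"rx":0,"ry":0,"rz":1.0,"fingers":255}]'
python3 -m creep '[{"tx":-10,"ty":-35,"tz":0,"rx":0,"ry":0,"rz":0.16,"fingers":255},{"tx":-20,"ty":-65,"tz":0,"rx":0,"ry":0,"rz":0.32,"fingers":255},{"tx":-20,"ty":-71,"tz":0,"rx":0,"ry":0,"rz":0.48,"fingers":255},{"tx":-20,"ty":-71,"tz":-20,"rx":0,"ry":0,"rz":0.57,"fingers":255},{"tx":-20,"ty":-71,"tz":-40,"rx":0,"ry":0,"rz":0.57,"fingers":255},{"tx":-20,"ty":-71,"tz":-60,"rx":0,"ry":0,"rz":0.57,"fingers":255},{"tx":-20,"ty":-71,"tz":-80,"rx":0,"ry":0,"rz":0.57,"fingers":255},{"tx":-20,"ty":-71,"tz":-80,"rx":0,"ry":0,"rz":0.57,"fingers":255},{"tx":-20,"ty":-71,"tz":-80,"rx":0,"ry":0,"rz":0.57,"fingers":255}]'
python3 - <<'E'
from h import *
o=ctrl.get_obs();print(o["ee_pos"],Rn.from_rotvec(o["orientation"]).as_matrix().round(3).tolist(),o["width"],o["qpos"])
D=cap("j")
crop(D["scene"],170,120,200,150,4,"pics/j1.png")
crop(D["side"],180,90,200,180,3,"pics/j2.png")
cv2.imwrite("pics/j3.png",D["wrist"]["pixels"])
E
```

```text
t: 14.7
ee_pos: [470.1, -56.4, 201.1]
orientation: [-1.515, 0.486, -0.49]
ft_force: [0.4, 1.0, -0.3]
width: 0.5
t: 15.82
ee_pos: [451.1, -126.3, 120.8]
orientation: [-1.571, 0.045, -0.047]
ft_force: [-0.3, 0.1, -0.4]
width: 0.4
[ 451.0618276  -126.2609602   120.80807426] [[0.998, 0.001, 0.059], [-0.059, -0.0, 0.998], [0.001, -1.0, -0.0]] 0.42168393170370355 [-2.98327935e-01  3.71872060e-01  2.04555321e+00 -3.37999593e-05
  7.22707629e-01 -1.81029580e+00]
```

View pics/j1.png

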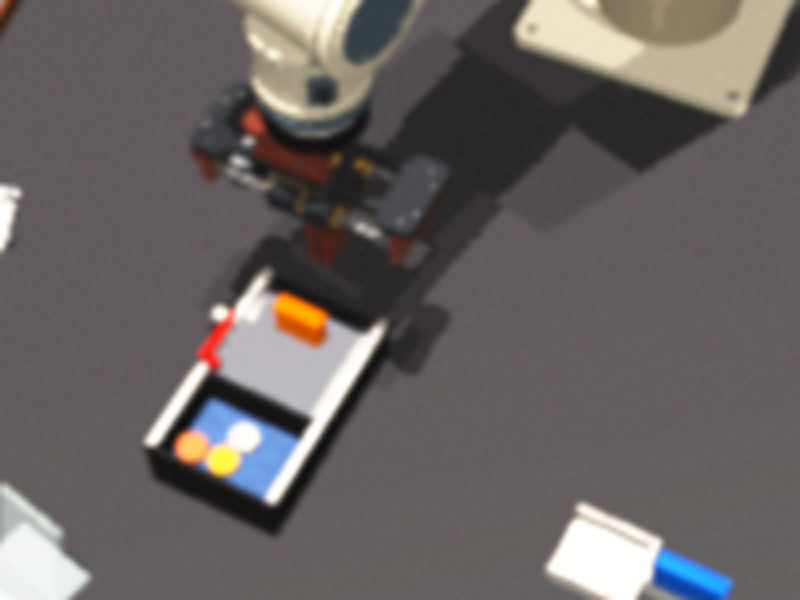

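View pics/j2.png

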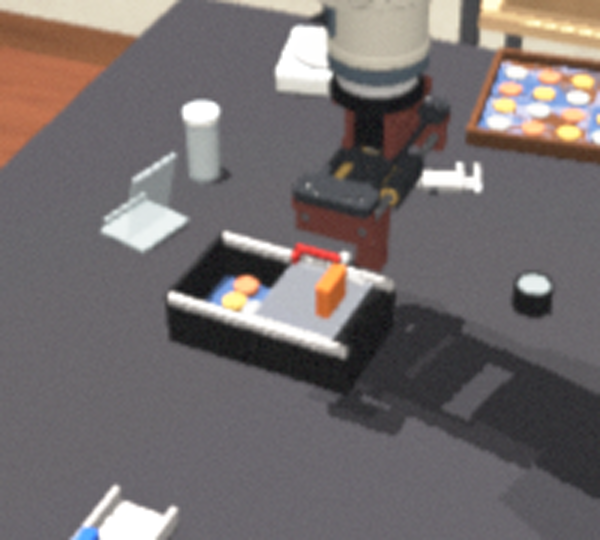

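View pics/j3.png

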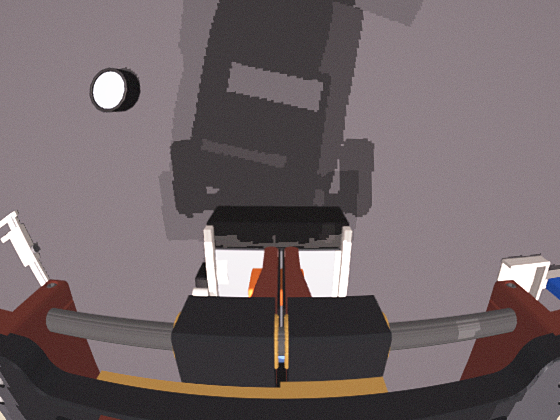

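```bash
python3 -m creep '[{"tx":0,"ty":0,"tz":-20,"rx":0,"ry":0,"rz":0,"fingers":255},{"tx":0,"ty":0,"tz":-40,"rx":0,"ry":0,"rz":0,"fingers":255},{"tx":0,"ty":0,"tz":-50,"rx":0,"ry":0,"rz":0,"fingers":255},{"tx":0,"ty":0,"tz":-54,"rx":0,"ry":0,"rz":0,"fingers":255},{"tx":5,"ty":-0.3,"tz":-54,"rx":0,"ry":0,"rz":0,"fingers":255},{"tx":10,"ty":-0.6,"tz":-54,"rx":0,"ry":0,"rz":0,"fingers":255},{"tx":15,"ty":-0.9,"tz":-54,"rx":0,"ry":0,"rz":0,"fingers":255},{"tx":15,"ty":-0.9,"tz":-54,"rx":0,"ry":0,"rz":0,"fingers":255},{"tx":15,"ty":-0.9,"tz":-54,"rx":0,"ry":0,"rz":0,"fingers":255}]'
python3 - <<'E'
from h import *
D=cap("k")
crop(D["scene"],170,140,150,110,5,"pics/k1.png")
crop(D["side"],220,110,140,120,5,"pics/k2.png")
E
```

```text
t: 17.1
ee_pos: [465.4, -126.9, 65.7]
orientation: [-1.57, 0.046, -0.046]
ft_force: [0.1, 0.5, -0.2]
width: 0.4
```

View pics/k2.png

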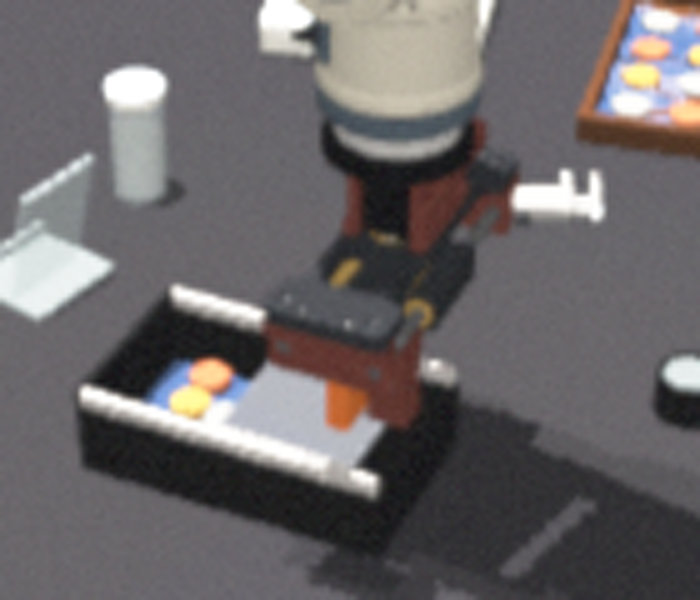

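View pics/k1.png

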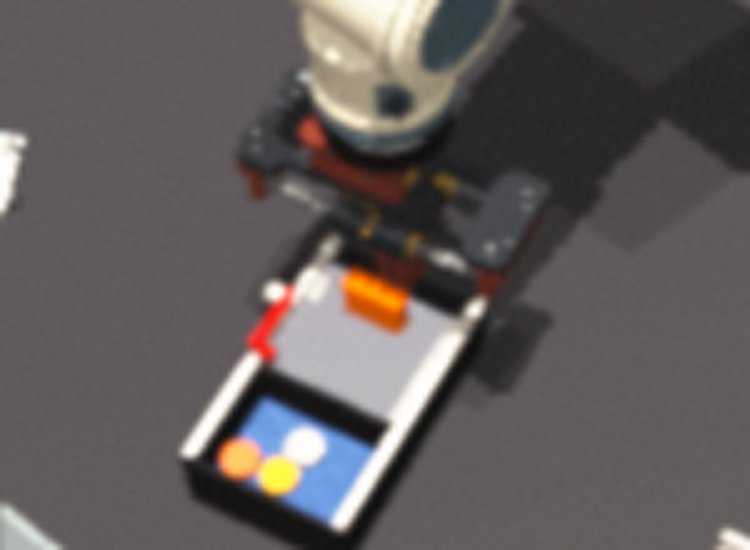

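Fingers sit behind the orange block, seen at (375,300) in the scene crop and centred within its width. Starting the push.

```bash
python3 -m creep '[{"tx":4,"ty":-0.2,"tz":0,"rx":0,"ry":0,"rz":0,"fingers":255},{"tx":8,"ty":-0.5,"tz":0,"rx":0,"ry":0,"rz":0,"fingers":255},{"tx":13,"ty":-0.8,"tz":0,"rx":0,"ry":0,"rz":0,"fingers":255},{"tx":19,"ty":-1.1,"tz":0,"rx":0,"ry":0,"rz":0,"fingers":255},{"tx":25,"ty":-1.5,"tz":0,"rx":0,"ry":0,"rz":0,"fingers":255},{"tx":30,"ty":-1.7,"tz":0,"rx":0,"ry":0,"rz":0,"fingers":255},{"tx":30,"ty":-1.7,"tz":0,"rx":0,"ry":0,"rz":0,"fingers":255}]'
python3 - <<'E'
from h import *
D=cap("l",("scene",))
crop(D["scene"],170,140,150,110,5,"pics/l1.png")
E
```

```text
t: 18.12
ee_pos: [494.7, -128.7, 65.5]
orientation: [-1.57, 0.048, -0.044]
ft_force: [-6.0, -0.9, 4.5]
width: 0.6
```

View pics/l1.png

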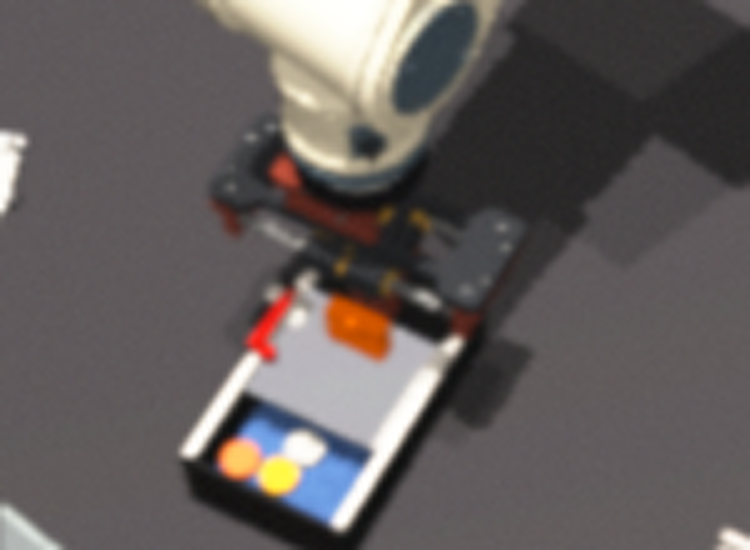

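```bash
python3 -m creep '[{"tx":4,"ty":-0.2,"tz":0.5,"rx":0,"ry":0,"rz":0,"fingers":255},{"tx":9,"ty":-0.5,"tz":1,"rx":0,"ry":0,"rz":0,"fingers":255},{"tx":15,"ty":-0.9,"tz":1,"rx":0,"ry":0,"rz":0,"fingers":255},{"tx":20,"ty":-1.2,"tz":1,"rx":0,"ry":0,"rz":0,"fingers":255},{"tx":24,"ty":-1.4,"tz":1,"rx":0,"ry":0,"rz":0,"fingers":255},{"tx":24,"ty":-1.4,"tz":1,"rx":0,"ry":0,"rz":0,"fingers":255}]'
python3 -m creep '[{"tx":4,"ty":-0.2,"tz":0,"rx":0,"ry":0,"rz":0,"fingers":255},{"tx":8,"ty":-0.5,"tz":0,"rx":0,"ry":0,"rz":0,"fingers":255},{"tx":12,"ty":-0.7,"tz":0,"rx":0,"ry":0,"rz":0,"fingers":255},{"tx":16,"ty":-0.9,"tz":0,"rx":0,"ry":0,"rz":0,"fingers":255},{"tx":20,"ty":-1.2,"tz":0,"rx":0,"ry":0,"rz":0,"fingers":255},{"tx":24,"ty":-1.4,"tz":0,"rx":0,"ry":0,"rz":0,"fingers":255},{"tx":26,"ty":-1.5,"tz":0,"rx":0,"ry":0,"rz":0,"fingers":255},{"tx":26,"ty":-1.5,"tz":0,"rx":0,"ry":0,"rz":0,"fingers":255}]'
```

```text
t: 18.92
ee_pos: [517.2, -129.9, 65.6]
orientation: [-1.57, 0.05, -0.042]
ft_force: [-8.1, -3.4, -0.1]
width: 0.5
t: 19.92
ee_pos: [542.7, -131.6, 65.6]
orientation: [-1.57, 0.051, -0.041]
ft_force: [-8.5, -3.9, 0.8]
width: 0.5
```

```bash
python3 -m creep '[{"tx":2,"ty":-0.1,"tz":0,"rx":0,"ry":0,"rz":0,"fingers":255},{"tx":4,"ty":-0.2,"tz":0,"rx":0,"ry":0,"rz":0,"fingers":255},{"tx":6,"ty":-0.3,"tz":0,"rx":0,"ry":0,"rz":0,"fingers":255},{"tx":6,"ty":-0.3,"tz":0,"rx":0,"ry":0,"rz":0,"fingers":255}]'
python3 -m creep '[{"tx":1,"ty":0,"tz":0,"rx":0,"ry":0,"rz":0,"fingers":255},{"tx":2,"ty":-0.1,"tz":0,"rx":0,"ry":0,"rz":0,"fingers":255},{"tx":2,"ty":-0.1,"tz":0,"rx":0,"ry":0,"rz":0,"fingers":255}]'
python3 - <<'E'
from h import *
D=cap("m")
crop(D["scene"],170,140,150,110,5,"pics/m1.png")
crop(D["side"],220,110,140,120,5,"pics/m2.png")
E
```

```text
t: 20.42
ee_pos: [548.5, -131.9, 65.6]
orientation: [-1.57, 0.051, -0.041]
ft_force: [-10.3, -2.9, 2.4]
width: 0.5
t: 20.8
ee_pos: [550.4, -132.0, 65.6]
orientation: [-1.57, 0.051, -0.041]
ft_force: [-9.9, -4.2, 3.2]
width: 0.3
```

View pics/m1.png

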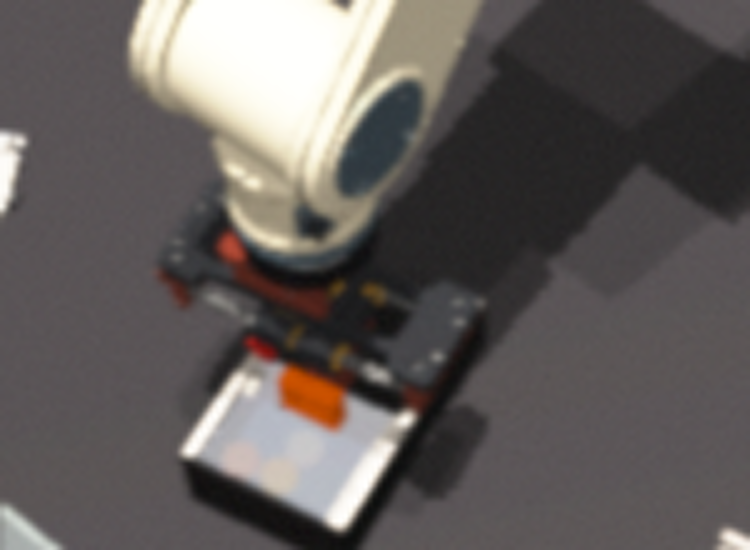

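View pics/m2.png

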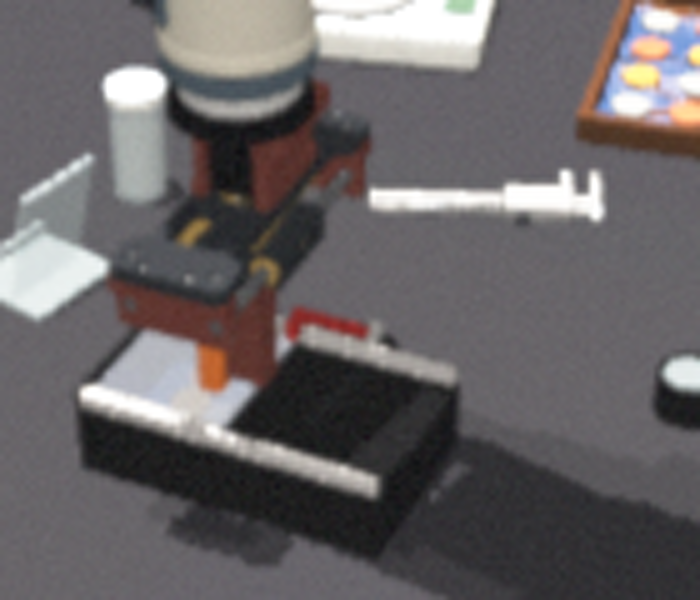

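```bash
python3 -m creep '[{"tx":1,"ty":0,"tz":0,"rx":0,"ry":0,"rz":0,"fingers":255},{"tx":2,"ty":0,"tz":0,"rx":0,"ry":0,"rz":0,"fingers":255},{"tx":2,"ty":0,"tz":0,"rx":0,"ry":0,"rz":0,"fingers":255}]'
python3 -m creep '[{"tx":1,"ty":0,"tz":0,"rx":0,"ry":0,"rz":0,"fingers":255},{"tx":1,"ty":0,"tz":0,"rx":0,"ry":0,"rz":0,"fingers":255}]'
```

```text
t: 21.32
ee_pos: [550.9, -132.0, 65.6]
orientation: [-1.57, 0.054, -0.038]
ft_force: [-15.0, -6.0, 7.0]
width: 0.5
t: 21.58
ee_pos: [550.9, -132.0, 65.6]
orientation: [-1.57, 0.055, -0.037]
ft_force: [-18.6, -5.6, 10.3]
width: 0.7
```

The force has risen to 18.6 N with no further advance, so the lid is at its stop. Holding and doing the final check.

```bash
python3 -m creep '[{"tx":0,"ty":0,"tz":0,"rx":0,"ry":0,"rz":0,"fingers":255},{"tx":0,"ty":0,"tz":0,"rx":0,"ry":0,"rz":0,"fingers":255},{"tx":0,"ty":0,"tz":0,"rx":0,"ry":0,"rz":0,"fingers":255},{"tx":0,"ty":0,"tz":0,"rx":0,"ry":0,"rz":0,"fingers":255},{"tx":0,"ty":0,"tz":0,"rx":0,"ry":0,"rz":0,"fingers":255},{"tx":0,"ty":0,"tz":0,"rx":0,"ry":0,"rz":0,"fingers":255},{"tx":0,"ty":0,"tz":0,"rx":0,"ry":0,"rz":0,"fingers":255},{"tx":0,"ty":0,"tz":0,"rx":0,"ry":0,"rz":0,"fingers":255}]'
python3 - <<'E'
from h import *
D=cap("n")
crop(D["scene"],190,190,90,70,8,"pics/n1.png")
crop(D["scene"],0,0,560,420,1,"pics/n2.png")
c,s=np.cos(-.0582),np.sin(-.0582)
for x in (27-7,27+7):
  for y in (-20,20):
    print(proj(D["scene"],(540.04+c*x-s*y,-131.8+s*x+c*y,85)).round(1), end=" ")
E
```

```text
t: 22.58
ee_pos: [550.9, -132.0, 65.6]
orientation: [-1.57, 0.055, -0.037]
ft_force: [-19.0, -5.4, 10.6]
width: 0.6
[[228.2 212.1]] [[239.8 217.4]] [[225.8 215.7]] [[237.4 221.1]]
```

View pics/n1.png

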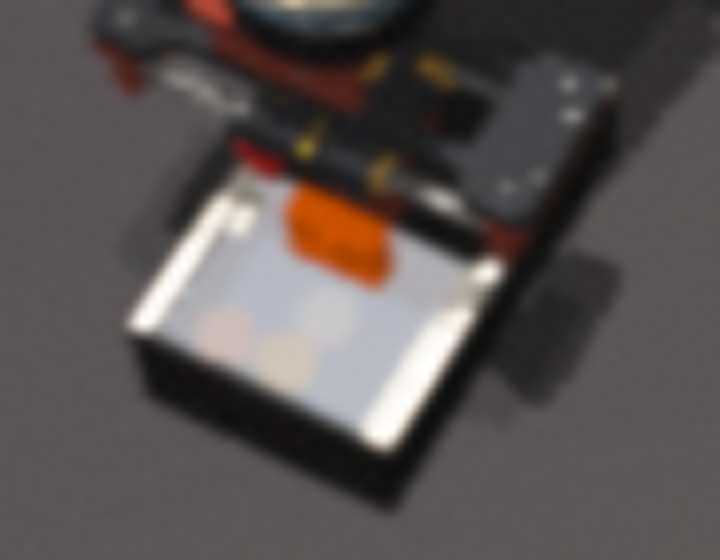

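View pics/n2.png

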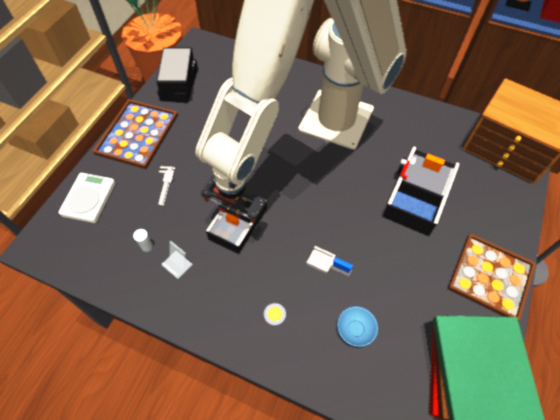

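The lid reaches the end wall, the tokens show through it at crop (225,330), (285,360) and (325,318), and the bystanders haven't moved. The push is steady at 19 N. Handing in.

```bash
python3 - <<'E'
from workcell import ctrl
print(ctrl.close_job())
E
```

```text
the job is handed in; nothing more can be done
None
```

The job is done and handed in at about 23 s. I picked the scoop up by its blue handle and tipped all three tokens into the well of the smaller box. The empty scoop stands on the shelf about 180 mm from the box. I then pushed the orange block with closed fingers, past the click to the stop, and the arm is still pushing on it.

**Last checks:**
- **Lid:** the push rose from 10 N to 19 N with no further advance. It stayed steady over a one-second hold at about 79 mm of travel by my box fit, against 78 mm nominal (within measuring error). The images show the lid against the end wall.
- **Tokens and scoop:** all three tokens are visible through the lid, and the scoop is standing empty.
- **Bystanders:** they look unmoved in the final overview picture.
- **Unexplained:** during the final push there is a side force of about 5 N and an upward force of about 10 N. I took this to be friction on the block. Nothing shifted while holding, and the wrist force stayed far below its limit.

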